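# Seal a glaze milling jar

## Task

The glaze jar is filled and its lid is on: swing the clamp bar fully home over the lid until it stops against the stud, then screw the T-knob down clockwise until you feel it bite on the lid, give it one further quarter turn to squeeze the gasket, and let go. Do not over-tighten it, because half a turn past the bite cracks the porcelain lid, do not knock the jar, and leave everything else on the bench where it is.

Things in the scene. Friction and masses are not known exactly. Their poses are not given: they have to be found in the camera images.
- jar: White porcelain milling jar, 120 mm in diameter, fixed upright in a 170 mm square plywood chock block. Its white lid (112 mm across, 48 mm boss in the middle, about 155 mm above the bench) lies on a rubber gasket. Origin on the jar's axis at bench level, z up; x points from the clamp bar's pivot post to the headed stud.
- clamp: Steel clamp fixed on the jar: a collar with a pivot post 80 mm from the jar's axis at -x and a headed stud (head 22 mm across, top 189 mm above this origin) 80 mm from it at +x, and the swing bar with screw and T-knob. Axes as the jar's; origin on the jar's axis, 0 to 2 mm above the bench: the collar's height differs from jar to jar, so the gap under the screw is not known.
- yoke (a joint): Angle of the clamp bar (steel, 30 mm wide, 10 mm thick, 224 mm long, top 180 mm above the clamp's origin) about the vertical pivot post. 0 = fully home on its stop, the notch in its side round the stud, the knob over the middle of the lid, the bar along the clamp's +x. Grows as it swings open, counter-clockwise seen from above. Stays where it is left (friction 0.1 N m).
- yoke_hinge (a point): Centre of the pivot post at the height of the bar; the bar swings about the vertical through it.
- yoke_peg (a point): Upright handling peg at the bar's free end, 14 mm in diameter with an 18 mm cap, 44 mm tall above the bar, to take or push the bar from above. This point is on its axis 12 mm below its top, 188 mm from the pivot and 108 mm from the knob's axis.
- knob (a joint): Angle of the T-knob about its vertical axis, growing as it is tightened, clockwise from above. Start and bite values differ: 0.7 to 2.6 rad of free run before the bite. It goes down 1.9 mm per rad (12 mm per turn). The thread runs stiffly: 0.36 N m to turn it free; past the bite the torque climbs by about 0.15 to 0.2 N m per rad of turn, springily. It keeps its angle when let go.
- knob_grip (a point): Middle of the T-knob's crossbar (dark steel, 90 mm long, 16 mm thick, 26 mm high), on the screw's axis, 80 mm along the bar from the pivot, 224 mm above the bench, 2 mm more or less at the start. x points along the crossbar, z up. Under the crossbar there is only its 26 mm hub for about 14 mm.
- spanner: Steel spanner, 150 mm, lying by the jar; to be left alone. Origin at its underside.
- pebble_a: White ceramic mill pebble, cylinder 20 x 20 mm, by the jar; to be left alone. Origin at its underside.
- pebble_b: White ceramic mill pebble, cylinder 20 x 20 mm, by the jar; to be left alone. Origin at its underside.
- test_bar: Clay test bar 100 x 22 x 10 mm, lying by the jar; to be left alone. Origin at its underside.
- bowl: Green stoneware bowl, 150 mm wide, 65 mm high; to be left alone. Origin at its underside.
- tape: Tape measure, 68 x 36 x 62 mm; to be left alone. Origin at its underside.
- glaze_brush: Glaze brush, 190 mm, lying flat; to be left alone. Origin at its underside.
- throwing_bat: Round plywood bat, 140 mm wide, 14 mm thick; to be left alone. Origin at its underside.
Not all that is in view belongs to the job. What is shaped like the jar but green or pink is not meant.

How it is judged:
By the outcome, as a careful person would: the job done as asked, in the order asked, and still so for the second after the job is handed in, with the robot touching nothing.
It also fails if it takes over 67 s, if anything falls off the work surface, if the arm or the gripper's body presses on something with over 40 N, if the wrist force passes 120 N, or if a joint passes its speed limit or range.

## Robot

A 6-joint arm with a two-finger parallel gripper is mounted at the origin on the work surface. World frame = base frame: x ahead of the robot, y to its left, z up, the work surface at z = 0. Lengths are in m, angles in degrees, forces in N, time in s.
With the tool pointing down it reaches from about 0.3 to 0.75 m from the base axis. Payload 8.5 kg.
Tool frame: the origin (TCP) lies at the centre of the arm's flange, where the gripper is bolted on; the fingertips stand 173 mm ahead of it and the grasp point (between the pads) lies env.pinch_z ahead of it (env.pinch_z is the distance from the TCP to the grasp point, in m); z points along the fingers, y is the line along which they close (so a half turn about z gives the same grasp; the last joint's range is limited). The gripper opens to 85 mm and grips with 20 to 120 N. Pads are 22 mm wide; open, the fingers measure 114 mm over their backs; the gripper's body (76 mm by 85 mm) begins 54 mm behind the grasp point. The pads swing forward as they close: fully open they stand 13 mm farther back than shut.
Start: joints at [-89.055, 21.807, 74.336, -0, 83.858, -12.336], TCP at [0.126, -0.535, 0.405] pointing down, gripper open.
Joint ranges: [-178.18, 178.18], [-50.72, 133.34], [12.68, 142.11], [-81.47, 261.47], [9.98, 163.14], [-165.26, 165.26]. Speed limits (degrees/s): [136.94, 136.94, 180, 180, 180, 180].

## Interface

Orientations are given as a 3x3 rotation matrix whose columns are the frame's x, y, z axes.
In Python, from rig import env, get_image, job, spotter gives the robot as it stands. The module is installed in compiled form; this text tells all that it offers.
- The arm moves only by the shell command python3 -m creep 'ROWS' [FORCE]. ROWS is text: rows parted by semicolons, each of 7 numbers parted by spaces: the turn, a rotation vector about the tool's x, y, z in units of 8 degrees (1.0 is 8 degrees), then the shift along the tool's x, y, z in units of 30 mm (1.0 is 30 mm), then the finger opening in mm, from 0 to 85.4. A call has 1 to 12 rows; each row is the pose to reach, as a shift and turn from the pose commanded when the call began, along the tool's axes at that moment; what a row does not reach only later rows make up. A row lasts 1/10 s, in which the tool goes at most 50 mm and 8.59 degrees, less where a joint would pass 70% of its speed; a pose out of reach is approached as far as the arm can. A call with a gripper value outside its range is refused whole. The fingers move at their own pace and stop on an object; FORCE is the grip in N (left out, the last holds). Time passes only in rows, so rows that repeat a pose let the fingers close. It gives the time, the measured TCP pose, the force, the opening and the grip force at its end, in the units of the state.
- env.observe(): the state, without advancing time (a new reading comes with each control period).
- get_image(name): name is "side" or "top"; returns a dict with "image" (420x560x3 uint8, blue, green, red), "depth" (420x560 float32, m along the optical axis (not along the pixel's ray), 0 where there is no reading), "intrinsics" (3x3 intrinsics, pixels), "D" ([k1, k2, p1, p2, k3] as OpenCV has them; the pictures are not rectified), "view" (4x4, takes a point from world to camera coordinates). Camera axes: x right, y up, looking along -z (the intrinsics and any distortion apply to the point x, -y, -z); pixel columns grow to the right and rows downward; lengths in m; the calibration is good to about 2 mm. A picture is of the moment at which its call begins.
- job.close_job(): hands the job in; it is judged then, once.
Trained networks look in a picture, given as the dict that the camera call returned (one of the last four; its "shot" number tells which), for a name from the list of things; names that differ only in an ending like _2 or _b are one class to them, and where a whole thing is asked for, a point or a joint stands for the part that bears it (a point fixed in the world has none). Each returns a list of dicts, best first, with "p" (0 to 1); they miss things now and then, are a little off and sometimes report something else, mostly with a low value. They report only what shows in the picture. A call takes as long as a camera call. They do not tell look-alikes from the thing itself.
- spotter.boxes_of(label, picture): "xy" ([column, row] in pixels, amid what is visible of it).
The state is a dict: "time_s": time; "q": joint angles; "qvel": joint speeds; "joint_efforts": joint torques, N m; "position": TCP position; "tool_rot": TCP orientation; "ft_force": force on the tool from outside, world axes, zero at the start; "wrist_torque": the same for the moment, N m; "grip_width": finger opening in m; "gripper_force": force on a finger pad.
Only numpy, scipy, OpenCV 4.12 (cv2) and the standard library are available. Lean on these libraries where they do the work, as an engineer would, in place of code of your own. Each camera call takes 0.05 s, during which the arm holds its last target. There are 200 camera calls.

## Working session

There is one attempt and no reset: what is moved stays moved. The work goes in short steps, Python scripts to look and compute and a shell command to move; the robot and the scene stay as the last step left them, time stands still between calls to the robot, and variables do not carry over. Pictures are saved under pics/ and viewed, at most 10 in all, crops included, and the job is handed in when it is done.

```bash
mkdir -p pics
cat > h.py <<'E'
import numpy as np, cv2
from rig import env,get_image,job,spotter
def ray(p,uv):
    K=np.array(p["intrinsics"]);D=np.array(p["D"],float);V=np.array(p["view"])
    n=cv2.undistortPoints(np.array([[uv]],float),K,D)[0,0]
    d=V[:3,:3].T@np.array([n[0],-n[1],-1.0]); c=-V[:3,:3].T@V[:3,3]
    return c,d
def at_z(p,uv,z):
    c,d=ray(p,uv); return c+d*(z-c[2])/d[2]
def at_depth(p,uv):
    u,v=int(round(uv[0])),int(round(uv[1])); c,d=ray(p,uv); return c+d*float(p["depth"][v,u])
def pix(p,X):
    V=np.array(p["view"]); x=V[:3,:3]@np.array(X,float)+V[:3,3]
    return cv2.projectPoints(np.array([[x[0],-x[1],-x[2]]]),np.zeros(3),np.zeros(3),np.array(p["intrinsics"]),np.array(p["D"],float))[0][0,0]
E
python3 - <<'E'
from h import *
np.set_printoptions(precision=3,suppress=True)
print(env.pinch_z,env.observe())
for n in("top","side"):
    p=get_image(n); cv2.imwrite(f"pics/{n}0.png",p["image"])
    np.savez(f"{n}0.npz",**{k:p[k] for k in("image","depth","intrinsics","D","view")})
    for l in("jar","knob_grip","yoke_peg","yoke_hinge","clamp","spanner","bowl"):
        for b in spotter.boxes_of(l,p)[:4]: print(n,l,b["p"],np.round(b["xy"]),at_depth(p,b["xy"]))
E
```

```text
0.1547 {'time_s': 0.0, 'q': array([-89.057,  21.841,  74.385,   0.003,  83.856, -12.335]), 'qvel': array([0.114, 0.08 , 0.023, 0.043, 0.049, 0.002]), 'joint_efforts': array([ -0.001, -44.846, -23.128,  -0.   ,   0.005,   0.   ]), 'position': array([ 0.126, -0.535,  0.404]), 'tool_rot': array([[ 0.973,  0.23 ,  0.   ],
       [ 0.23 , -0.973,  0.001],
       [ 0.   , -0.001, -1.   ]]), 'ft_force': array([-0.752, -0.061,  0.906]), 'wrist_torque': array([-0.014,  0.005, -0.018]), 'gripper_force': 0.0, 'grip_width': 0.08531561949363183}
top jar 0.79 [374. 299.] [ 0.279 -0.234  0.152]
top jar 0.64 [150. 331.] [0.199 0.284 0.151]
top jar 0.64 [210. 178.] [0.542 0.144 0.237]
top knob_grip 0.66 [216. 185.] [0.528 0.132 0.236]
top yoke_peg 0.82 [214. 178.] [0.542 0.136 0.234]
top yoke_hinge 0.81 [212. 178.] [0.542 0.14  0.237]
top clamp 0.75 [219. 182.] [0.538 0.126 0.211]
top spanner 0.93 [300. 204.] [ 0.517 -0.065  0.003]
top bowl 0.92 [130. 212.] [0.488 0.389 0.005]
side jar 0.9 [344. 114.] [0.226 0.282 0.12 ]
side jar 0.74 [181. 192.] [ 0.288 -0.255  0.151]
side jar 0.56 [322. 245.] [0.581 0.043 0.151]
side knob_grip 0.54 [351. 210.] [0.546 0.133 0.237]
side yoke_peg 0.81 [348. 216.] [0.549 0.127 0.211]
side yoke_peg 0.49 [251. 355.] [ 0.763 -0.242  0.016]
side yoke_hinge 0.71 [353. 216.] [0.56  0.134 0.232]
side yoke_hinge 0.58 [341. 220.] [0.51  0.149 0.041]
side clamp 0.85 [342. 217.] [0.539 0.117 0.184]
side clamp 0.68 [275. 254.] [ 0.523 -0.073  0.007]
side spanner 0.55 [272. 252.] [ 0.512 -0.079  0.005]
side bowl 0.74 [321. 244.] [0.579 0.042 0.151]
side bowl 0.65 [403. 180.] [0.46  0.393 0.01 ]
```

View pics/top0.png

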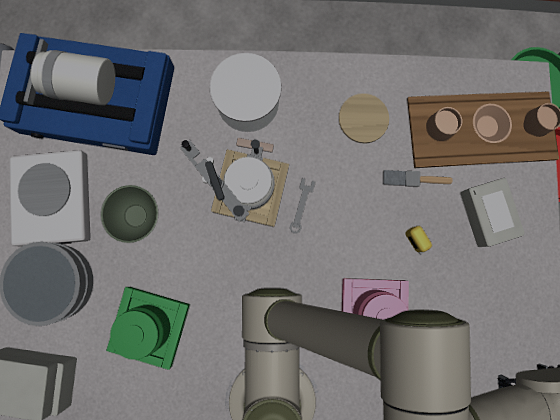

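View pics/side0.png

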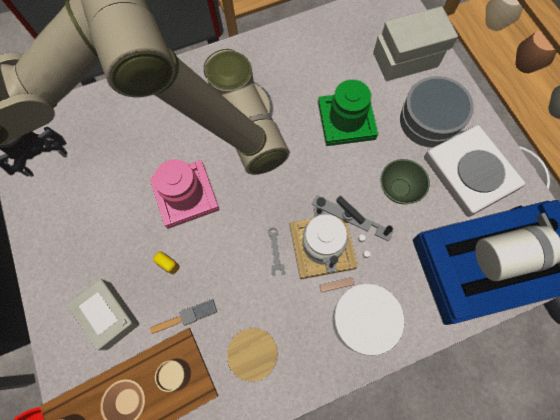

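The top view shows the white jar at (248,183), the look-alikes being green (140,325) and pink (378,305); a white disc sits at (245,90). The bar runs from the pivot (238,212) over the knob (214,180) to the peg (187,146), and the stud is at (255,148). I choose the white jar. The side view agrees: jar (325,240), peg (388,232). Next is one close crop.

Run:
```python
from h import *
a=np.load("top0.npz");b=np.load("side0.npz")
A=cv2.resize(a["image"][130:230,165:298],None,fx=6,fy=6,interpolation=cv2.INTER_CUBIC)
cv2.imwrite("pics/c1.png",A)
B=cv2.resize(b["image"][180:290,285:400],None,fx=5.4,fy=5.4,interpolation=cv2.INTER_CUBIC)
cv2.imwrite("pics/c2.png",B)
```

```text
(no output)
```

View pics/c1.png

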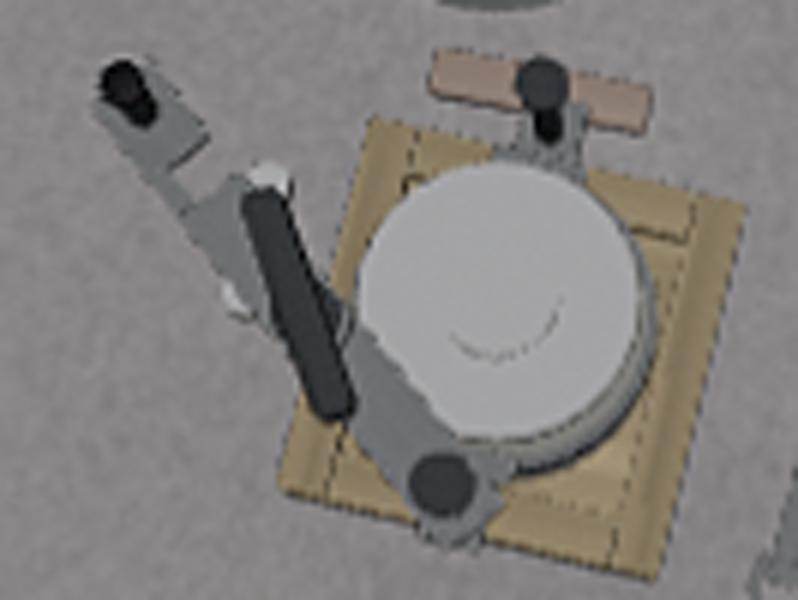

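View pics/c2.png

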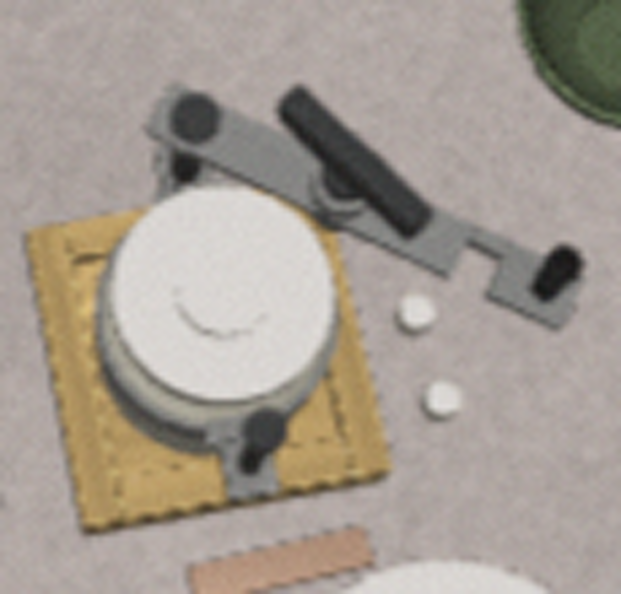

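The crop confirms the white jar with the open bar. In c1 the peg cap is at (123,82), pivot (442,484), stud head (542,84) and crossbar ends (263,200)/(338,405); the pebbles lie under the bar and the test bar beyond the stud.

Run:
```python
from h import *
np.set_printoptions(precision=4,suppress=True)
a=np.load("top0.npz");b=np.load("side0.npz")
P={"peg":((123,82),(563,262)),"piv":((442,484),(195,117)),"stud":((542,84),(265,433)),"k1":((338,405),(296,103)),"k2":((263,200),(414,222))}
Z=dict(peg=.225,piv=.19,stud=.19,k1=.237,k2=.237); R={}
for n,(u,v) in P.items():
    u=np.array([165+u[0]/6-.42,130+u[1]/6-.42]);v=np.array([285+v[0]/5.4-.4,180+v[1]/5.4-.4])
    c1,d1=ray(a,u);c2,d2=ray(b,v)
    s=np.linalg.lstsq(np.c_[d1,-d2],c2-c1,rcond=None)[0]
    x,y=c1+d1*s[0],c2+d2*s[1]; R[n]=(at_z(a,u,Z[n])+at_z(b,v,Z[n]))/2
    print(n,(x+y)/2,np.linalg.norm(x-y),at_z(a,u,Z[n]),at_z(b,v,Z[n]),at_depth(a,u)[2],at_depth(b,v)[2])
ang=lambda d:np.degrees(np.arctan2(d[1],d[0]))
k=(R["k1"]+R["k2"])/2
print("stud-piv",np.linalg.norm((R["stud"]-R["piv"])[:2]),ang(R["stud"]-R["piv"]))
print("peg-piv",np.linalg.norm((R["peg"]-R["piv"])[:2]),ang(R["peg"]-R["piv"]),"k",k,np.linalg.norm((k-R["piv"])[:2]),ang(k-R["piv"]),"bar",ang(R["k2"]-R["k1"]),np.linalg.norm(R["k2"]-R["k1"]))
```

```text
peg [0.6222 0.2035 0.2254] 0.0007010940639101792 [0.6224 0.2039 0.225 ] [0.622  0.2033 0.225 ] 0.2237043320060017 0.2231327436184014
piv [0.4779 0.0841 0.1874] 0.0006338600912528404 [0.4777 0.0842 0.19  ] [0.4786 0.0832 0.19  ] 0.18916135486910046 0.19029087873648365
stud [0.6348 0.0497 0.1823] 0.0006210020682542828 [0.633  0.0497 0.19  ] [0.6359 0.048  0.19  ] 0.18889605633050932 0.18870157971913026
k1 [0.5025 0.121  0.2283] 0.0023295275535558093 [0.501  0.1188 0.237 ] [0.5054 0.1198 0.237 ] 0.23577027636063475 0.2387887335086274
k2 [0.578  0.1491 0.2259] 0.002073753848391556 [0.576  0.1485 0.237 ] [0.5801 0.1449 0.237 ] 0.2339105683936319 0.23648425650002203
stud-piv 0.1601185502416654 -12.575223638488083
peg-piv 0.1874212118696401 39.77326551152783 k [0.5406 0.133  0.237 ] 0.07956381380791369 38.27948768658013 bar 20.070924053307078 0.07970498805313792
```

```bash
cat >> h.py <<'E'
from scipy.spatial.transform import Rotation as Ro
def Rd(yaw):
    c,s=np.cos(np.radians(yaw)),np.sin(np.radians(yaw)); return np.array([[c,s,0],[s,-c,0],[0,0,-1.]])
def row(tcp,yaw,frm=None):
    o=env.observe(); p,R=(o["position"],o["tool_rot"]) if frm is None else (np.array(frm[0]),Rd(frm[1]))
    w=np.degrees(Ro.from_matrix(R.T@Rd(yaw)).as_rotvec())/8; t=R.T@(np.array(tcp)-p)/.03
    print(np.round(np.r_[w,t],3))
def yaw(): 
    R=env.observe()["tool_rot"]; return np.degrees(np.arctan2(R[1,0],R[0,0]))
E
python3 - <<'E'
from h import *
row([.622,.2035,.45],39.7)
row([.35,-.2,.46],26)
E
```

```text
[  0.      0.     -3.302  21.737 -20.171  -1.511]
[ 0.     0.    -1.59   9.823 -9.163 -1.843]
```

```bash
python3 -m creep '0 0 0 0 0 -1.6 40; 0 0 -1.6 9.8 -9.2 -1.6 40;0 0 -1.6 9.8 -9.2 -1.6 40;0 0 -1.6 9.8 -9.2 -1.6 40;0 0 -1.6 9.8 -9.2 -1.6 40;0 0 -3.3 21.74 -20.17 -1.51 40;0 0 -3.3 21.74 -20.17 -1.51 40;0 0 -3.3 21.74 -20.17 -1.51 40;0 0 -3.3 21.74 -20.17 -1.51 40;0 0 -3.3 21.74 -20.17 -1.51 40;0 0 -3.3 21.74 -20.17 -1.51 40;0 0 -3.3 21.74 -20.17 -1.51 40' 40; python3 -c "
from h import *
row([.622,.2035,.45],39.7)"
```

```text
time_s: 2.0
position: [0.433, -0.0762, 0.4516]
tool_rot: [[0.77, 0.639, 0.001], [0.639, -0.77, -0.0], [0.0, 0.001, -1.0]]
ft_force: [-0.1, -2.1, 0.1]
grip_width: 0.0401
gripper_force: 0.0
[ 6.0000e-03 -2.0000e-03 -2.0000e-03  1.0801e+01 -3.1520e+00  5.5000e-02]
```

```bash
python3 -m creep '0 0 0 10.8 -3.15 0.05 40;0 0 0 10.8 -3.15 0.05 40;0 0 0 10.8 -3.15 0.05 40;0 0 0 10.8 -3.15 0.05 40;0 0 0 10.8 -3.15 0.05 40;0 0 0 10.8 -3.15 0.05 40;0 0 0 10.8 -3.15 0.05 40;0 0 0 10.8 -3.15 0.05 40;0 0 0 10.8 -3.15 0.05 40;0 0 0 10.8 -3.15 0.05 40;0 0 0 10.8 -3.15 0.05 40'
python3 - <<'E'
from h import *
row([.622,.2035,.3675],39.7)
p=get_image("side"); cv2.imwrite("pics/s2.png",cv2.resize(p["image"][130:290,270:480],None,fx=3.7,fy=3.7))
o=env.observe();t=o["position"]+o["tool_rot"][:,2]*.173
print(o["q"], pix(p,t),[ (pix(p,[.622,.2035,.224])-[270,130])*3.7])
E
```

```text
time_s: 3.1
position: [0.621, 0.2003, 0.4505]
tool_rot: [[0.77, 0.638, 0.001], [0.638, -0.77, -0.0], [0.0, 0.0, -1.0]]
ft_force: [-0.2, -0.1, 0.2]
grip_width: 0.0396
gripper_force: 0.0
[ 0.003 -0.003 -0.012  0.093 -0.061  2.766]
[ 7.50785598e+00  3.14398441e+01  5.06498777e+01 -2.07414183e-03
  9.78734529e+01  5.78998277e+01] [392.59948966 221.9810791 ] [array([439.70372848, 363.31788788])]
```

View pics/s2.png

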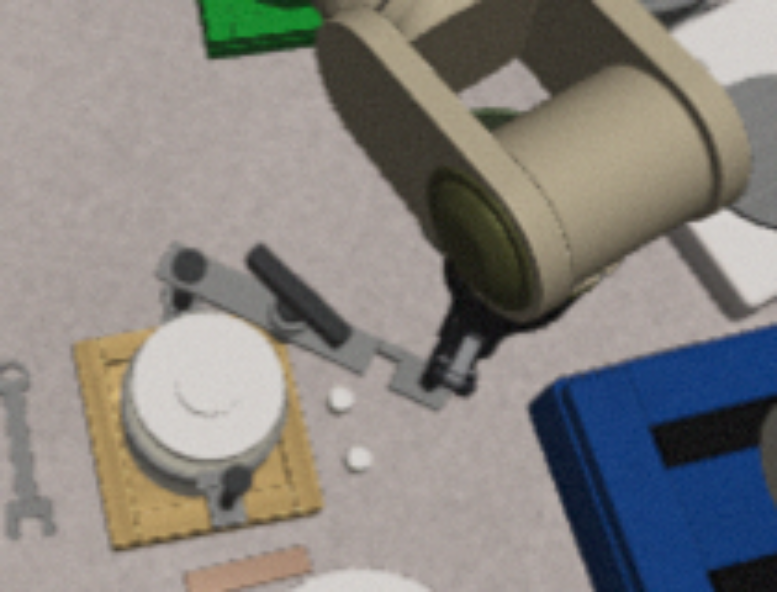

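The picture shows the fingers over the peg at about (440,365) in the crop, as projected. Descending and closing on the peg.

```bash
python3 -m creep '0 0 0 0.09 -0.06 1.4 40;0 0 0 0.09 -0.06 2.4 40;0 0 0 0.09 -0.06 2.77 40;0 0 0 0.09 -0.06 2.77 40;0 0 0 0.09 -0.06 2.77 10;0 0 0 0.09 -0.06 2.77 10;0 0 0 0.09 -0.06 2.77 10;0 0 0 0.09 -0.06 2.77 10;0 0 0 0.09 -0.06 2.77 10;0 0 0 0.09 -0.06 2.77 10' 20
python3 - <<'E'
from h import *
o=env.observe();p=o["position"];c=np.array([.478,.0837]);y=yaw();r=.188
print(y,np.linalg.norm(p[:2]-c),np.degrees(np.arctan2(*(p[:2]-c)[::-1])))
f=(p,y)
for a in (35,30,25,20,15,10,5,0,-5,-9,-12.6,-14):
    row([c[0]+r*np.cos(np.radians(a)),c[1]+r*np.sin(np.radians(a)),p[2]],a,f)
E
```

```text
time_s: 4.15
position: [0.6223, 0.2044, 0.3689]
tool_rot: [[0.77, 0.638, 0.004], [0.638, -0.77, 0.0], [0.003, 0.002, -1.0]]
ft_force: [-0.2, -0.8, 6.4]
grip_width: 0.0168
gripper_force: 19.5
39.679372001016596 0.1881364394574341 39.90071034394879
[ 0.     0.     0.585 -0.025  0.535  0.   ]
[ 0.     0.     1.21  -0.094  1.078  0.   ]
[ 0.     0.     1.835 -0.209  1.612  0.   ]
[ 0.     0.     2.46  -0.371  2.135  0.   ]
[ 0.     0.     3.085 -0.577  2.641  0.   ]
[ 0.     0.     3.71  -0.827  3.127  0.   ]
[ 0.     0.     4.335 -1.118  3.59   0.   ]
[ 0.     0.     4.96  -1.448  4.025  0.   ]
[ 0.     0.     5.585 -1.815  4.431  0.   ]
[ 0.     0.     6.085 -2.133  4.731  0.   ]
[ 0.     0.     6.535 -2.437  4.981  0.   ]
[ 0.     0.     6.71  -2.559  5.073  0.   ]
```

```bash
python3 -m creep '0 0 .585 -.025 .535 0 10;0 0 1.21 -.094 1.078 0 10;0 0 1.835 -.209 1.612 0 10;0 0 2.46 -.371 2.135 0 10;0 0 3.085 -.577 2.641 0 10;0 0 3.71 -.827 3.127 0 10;0 0 4.335 -1.118 3.59 0 10;0 0 4.96 -1.448 4.025 0 10;0 0 5.585 -1.815 4.431 0 10;0 0 6.085 -2.133 4.731 0 10;0 0 6.085 -2.133 4.731 0 10;0 0 6.085 -2.133 4.731 0 10' 20
python3 - <<'E'
from h import *
o=env.observe();p=o["position"];c=np.array([.478,.0837]);y=yaw();r=.188
print(y,np.linalg.norm(p[:2]-c),np.degrees(np.arctan2(*(p[:2]-c)[::-1])))
f=(p,y)
for a in (-11,-12.6,-14,-16):
    row([c[0]+r*np.cos(np.radians(a)),c[1]+r*np.sin(np.radians(a)),p[2]],a,f)
E
```

```text
time_s: 5.35
position: [0.6638, 0.0538, 0.3689]
tool_rot: [[0.988, -0.157, 0.004], [-0.157, -0.988, -0.001], [0.004, -0.0, -1.0]]
ft_force: [0.9, -1.0, 6.3]
grip_width: 0.0166
gripper_force: 19.7
-9.055707303752447 0.18815217604094125 -9.1552598734838
[ 0.     0.     0.243 -0.009  0.202  0.   ]
[ 0.     0.     0.443 -0.017  0.377  0.   ]
[ 0.     0.     0.618 -0.028  0.529  0.   ]
[ 0.     0.     0.868 -0.051  0.747  0.   ]
```

```bash
python3 -m creep '0 0 .24 -.009 .2 0 10;0 0 .44 -.017 .377 0 10;0 0 .44 -.017 .377 0 10;0 0 .44 -.017 .377 0 10'; python3 -m creep '0 0 0 0 .1 0 10;0 0 0 0 .1 0 10;0 0 0 0 .1 0 10'|grep -E 'pos|ft_'; python3 -m creep '0 0 0 0 .1 0 10;0 0 0 0 .1 0 10;0 0 0 0 .1 0 10'|grep -E 'pos|ft_'
```

```text
time_s: 5.75
position: [0.6616, 0.0433, 0.3689]
tool_rot: [[0.976, -0.217, 0.005], [-0.217, -0.976, -0.0], [0.005, -0.001, -1.0]]
ft_force: [2.4, 0.1, 6.2]
grip_width: 0.0163
gripper_force: 19.9
position: [0.6612, 0.0424, 0.3689]
ft_force: [7.1, 12.2, 4.5]
position: [0.6608, 0.0415, 0.3689]
ft_force: [11.2, 23.3, 4.0]
```

```bash
python3 -m creep '0 0 0 0 -.2 0 10;0 0 0 0 -.2 0 40;0 0 0 0 -.2 0 40;0 0 0 0 -.2 0 40;0 0 0 0 -.2 0 40;0 0 0 0 -.2 -1.5 40;0 0 0 0 -.2 -2.7 40;0 0 0 0 -.2 -2.7 40;0 0 0 0 -.2 -2.7 40'
python3 - <<'E'
from h import *
row([.556,.0661,.45],147.6); print(yaw(),env.observe()["q"])
E
```

```text
time_s: 7.25
position: [0.6612, 0.0431, 0.4481]
tool_rot: [[0.976, -0.217, 0.001], [-0.217, -0.976, -0.0], [0.001, -0.0, -1.0]]
ft_force: [1.1, -0.8, -1.0]
grip_width: 0.0395
gripper_force: 0.0
[ 1.0000e-02 -3.0000e-03 -2.0017e+01 -3.5900e+00  1.2000e-02 -6.7000e-02]
-12.534880662980093 [-6.48721716e+00  3.26633234e+01  4.88448016e+01  4.48370247e-05
  9.84334462e+01  9.60476670e+01]
```

Run:
```python
from h import *
t=get_image("top");s=get_image("side")
np.savez("top1.npz",**{k:t[k] for k in("image","depth","intrinsics","D","view")});np.savez("side1.npz",**{k:s[k] for k in("image","depth","intrinsics","D","view")})
A=cv2.resize(t["image"][140:230,200:300],None,fx=4,fy=6.0*4/6)
B=cv2.resize(s["image"][190:280,285:385],None,fx=4,fy=4)
C=np.hstack([A,B]);cv2.imwrite("pics/c3.png",C)
```

```text
(no output)
```

View pics/c3.png

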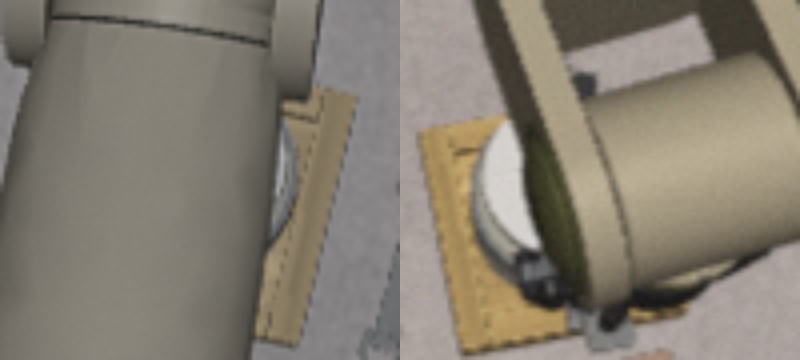

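The arm hides the bar in both views; I'll swing aside while turning and then look.

```bash
python3 -c "
from h import *
row([.45,-.2,.47],147.6)"; python3 -m creep '0 0 -1 -4.9 9 -.6 40;0 0 -2 -4.9 9 -.6 40;0 0 -3 -4.9 9 -.6 40;0 0 -4 -4.9 9 -.6 40;0 0 -5 -4.9 9 -.6 40;0 0 -6 -4.9 9 -.6 40;0 0 -7 -4.9 9 -.6 40;0 0 -8 -4.9 9 -.6 40;0 0 -9 -4.9 9 -.6 40;0 0 -10 -4.9 9 -.6 40'
python3 - <<'E'
from h import *
t=get_image("top");s=get_image("side")
np.savez("top1.npz",**{k:t[k] for k in("image","depth","intrinsics","D","view")});np.savez("side1.npz",**{k:s[k] for k in("image","depth","intrinsics","D","view")})
A=cv2.resize(t["image"][130:230,210:300],None,fx=4.4,fy=4.4)
B=cv2.resize(s["image"][190:290,290:370],None,fx=4.4,fy=4.4)
C=np.hstack([A,B]);cv2.imwrite("pics/c4.png",C);print(C.shape)
E
```

```text
[-2.6000e-02  8.0000e-03 -2.0017e+01 -5.1240e+00  9.4390e+00 -7.7500e-01]
time_s: 8.35
position: [0.4592, -0.1887, 0.4646]
tool_rot: [[0.378, 0.926, -0.002], [0.926, -0.378, 0.001], [0.001, -0.002, -1.0]]
ft_force: [0.2, -0.1, -0.2]
grip_width: 0.0401
gripper_force: 0.0
(440, 748, 3)
```

View pics/c4.png

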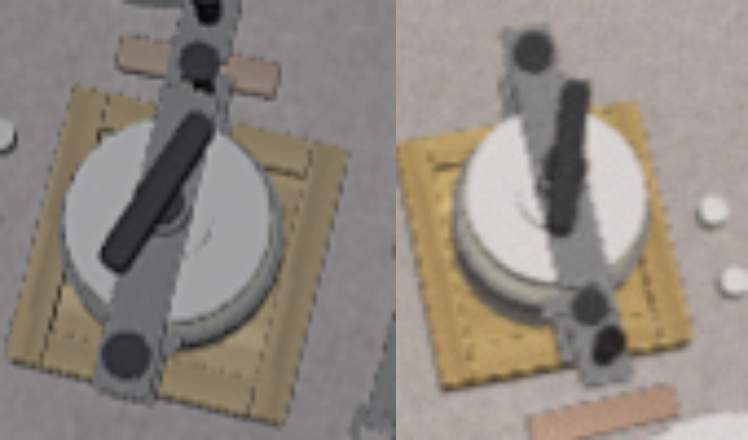

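The bar is home, with the stud in its notch (top crop (197,60), side crop (590,303)). The crossbar runs (115,255)-(203,127) in the top crop and (565,222)-(575,95) in the side crop.

Run:
```python
from h import *
np.set_printoptions(precision=4,suppress=True)
a=np.load("top1.npz");b=np.load("side1.npz")
M=[]
for n,u,v in (("near",(115,257),(575,92)),("far",(202,127),(563,224)),("peg",(208,5),(608,337)),("stud",(198,60),(590,304))):
    u=np.array([210+u[0]/4.4-.4,130+u[1]/4.4-.4]);v=np.array([290+(v[0]-396)/4.4-.4,190+v[1]/4.4-.4])
    z={"peg":.225,"stud":.19}.get(n,.237); x,y=at_z(a,u,z),at_z(b,v,z);M.append((x+y)/2);print(n,x,y)
d=M[1]-M[0];print((M[0]+M[1])/2,np.degrees(np.arctan2(d[1],d[0])),np.linalg.norm(d))
# depth mask of crossbar top in both pictures
for nm,p,(r0,r1,c0,c1) in(("top",a,(150,195,228,265)),("side",b,(200,250,310,345))):
    X=np.array([at_depth(p,(c,r)) for r in range(r0,r1) for c in range(c0,c1) if p["depth"][r,c]>0])
    X=X[(X[:,2]>.225)&(X[:,2]<.25)&(np.hypot(X[:,0]-.556,X[:,1]-.066)<.055)]
    if len(X)<10: continue
    m=X.mean(0);w=np.linalg.svd(X[:,:2]-m[:2])[2][0];print(nm,len(X),m,np.degrees(np.arctan2(w[1],w[0])))
row([.556,.0661,.45],147.6)
```

```text
near [0.5214 0.0872 0.237 ] [0.5253 0.085  0.237 ]
far [0.5876 0.0455 0.237 ] [0.5937 0.046  0.237 ]
peg [0.6537 0.0444 0.225 ] [0.6597 0.0442 0.225 ]
stud [0.6338 0.0504 0.19  ] [0.6334 0.0492 0.19  ]
[0.557  0.0659 0.237 ] -30.925755504208283 0.07845272000577952
top 307 [0.5542 0.0674 0.2359] 148.96555941765922
side 225 [0.5579 0.0646 0.2372] -31.15456146796708
[ -0.011  -0.015 -10.008   9.077  -0.264   0.495]
```

```bash
python3 -m creep '0 0 -1 9.08 -.26 .4 40;0 0 -2 9.08 -.26 .4 40;0 0 -3 9.08 -.26 .4 40;0 0 -4 9.08 -.26 .4 40;0 0 -5 9.08 -.26 .4 40;0 0 -6 9.08 -.26 .4 40;0 0 -7 9.08 -.26 .4 40;0 0 -8 9.08 -.26 .4 40;0 0 -9 9.08 -.26 .4 40;0 0 -10.18 9.08 -.26 .4 40;0 0 -10.18 9.08 -.26 .4 40;0 0 -10.18 9.08 -.26 .4 40'
python3 - <<'E'
from h import *
row([.556,.0661,.3785],149); print(yaw(),env.observe()["q"])
E
```

```text
time_s: 9.65
position: [0.5565, 0.0662, 0.4532]
tool_rot: [[-0.854, 0.521, -0.001], [0.521, 0.854, 0.0], [0.001, -0.001, -1.0]]
ft_force: [0.4, 0.2, 0.7]
grip_width: 0.04
gripper_force: 0.0
[-0.004 -0.007 -0.048  0.011 -0.01   2.49 ]
148.61383575311365 [-5.32075291e+00  2.12440796e+01  6.71935769e+01 -1.35348379e-03
  9.16266843e+01 -6.39346410e+01]
```

```bash
python3 -m creep '0 0 -.04 0 0 1.4 40;0 0 -.04 0 0 2.3 40;0 0 -.04 0 0 2.48 40;0 0 -.04 0 0 2.48 40;0 0 -.04 0 0 2.48 8;0 0 -.04 0 0 2.48 8;0 0 -.04 0 0 2.48 8;0 0 -.04 0 0 2.48 8;0 0 -.04 0 0 2.48 8;0 0 -.04 0 0 2.48 8' 30;python3 - <<'E'
from h import *
print(yaw(),env.observe()["wrist_torque"])
E
```

```text
time_s: 10.65
position: [0.5568, 0.0662, 0.3811]
tool_rot: [[-0.859, 0.512, 0.005], [0.512, 0.859, 0.0], [-0.004, 0.002, -1.0]]
ft_force: [3.0, 1.6, 6.1]
grip_width: 0.0238
gripper_force: 29.8
149.21663236586485 [ 0.38303688 -0.57885166 -0.10736868]
```

```bash
python3 -m creep '0 0 0 0 0 0 8;0 0 0 0 0 0 8;0 0 0 0 0 0 8;0 0 0 0 0 0 8' 30;python3 - <<'E'
from h import *
print(yaw(),env.observe()["wrist_torque"])
t=get_image("side");cv2.imwrite("pics/c5.png",cv2.resize(t["image"][180:280,290:410],None,fx=5,fy=5))
E
```

```text
time_s: 11.05
position: [0.5568, 0.0663, 0.3811]
tool_rot: [[-0.859, 0.512, 0.005], [0.512, 0.859, 0.0], [-0.004, 0.002, -1.0]]
ft_force: [3.1, 0.8, 6.4]
grip_width: 0.0237
gripper_force: 29.8
149.22303015704153 [ 0.33085142 -0.54750606 -0.13723025]
```

View pics/c5.png

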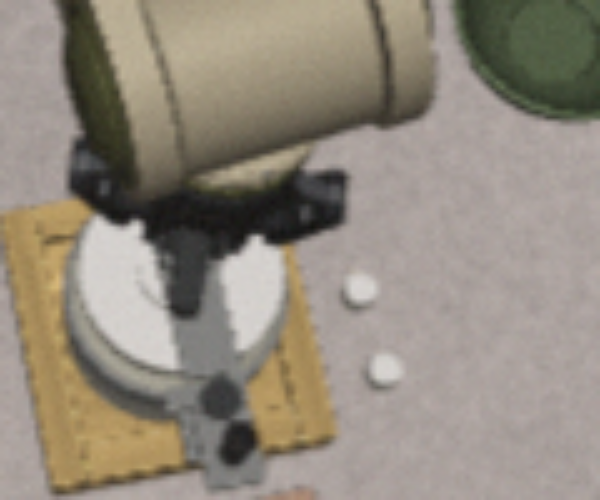

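The width of 23.7 mm suggests the tips are on the 26 mm hub below the 16 mm crossbar (crop around (185,275)); I'll reopen, rise 8 mm and regrip.

```bash
python3 -m creep '0 0 0 0 0 0 40;0 0 0 0 0 0 40;0 0 0 0 0 0 40;0 0 0 0 0 -.2 40;0 0 0 0 0 -.2 40;0 0 0 0 0 -.2 8;0 0 0 0 0 -.2 8;0 0 0 0 0 -.2 8;0 0 0 0 0 -.2 8;0 0 0 0 0 -.2 8;0 0 0 0 0 -.2 8;0 0 0 0 0 -.2 8' 30;python3 - <<'E'
from h import *
print(yaw(),env.observe()["wrist_torque"])
E
```

```text
time_s: 12.3
position: [0.5567, 0.0664, 0.3865]
tool_rot: [[-0.859, 0.512, 0.003], [0.512, 0.859, 0.001], [-0.002, 0.002, -1.0]]
ft_force: [0.5, 2.6, 6.8]
grip_width: 0.0154
gripper_force: 34.0
149.22526030157113 [ 0.28368879 -0.10861566 -0.27904713]
```

```bash
cat > o.py <<'E'
from h import *
o=env.observe();print("yaw %.2f"%yaw(),"T",np.round(o["wrist_torque"],3),"F",np.round(o["ft_force"],1),"p",np.round(o["position"],4),"w %.4f g %.0f q6 %.1f t %.2f"%(o["grip_width"],o["gripper_force"],o["q"][5],o["time_s"]))
E
python3 -m creep '0 0 0 0 0 0 8;0 0 0 0 0 0 8;0 0 0 0 0 0 8;0 0 0 0 0 0 8' 110 >/dev/null; python3 o.py
python3 -m creep '0 0 .5 0 0 .0044 8;0 0 1 0 0 .0088 8;0 0 1 0 0 .0088 8' >/dev/null; python3 o.py
python3 -m creep '0 0 .5 0 0 .0044 8;0 0 1 0 0 .0088 8;0 0 1 0 0 .0088 8' >/dev/null; python3 o.py
python3 -m creep '0 0 .5 0 0 .0044 8;0 0 1 0 0 .0088 8;0 0 1 0 0 .0088 8' >/dev/null; python3 o.py
```

```text
yaw 149.22 T [ 0.334 -0.034 -0.378] F [0.1 3.3 8.1] p [0.5566 0.0665 0.3867] w 0.0137 g 109 q6 -64.5 t 12.70
yaw 141.15 T [ 0.181  0.001 -0.215] F [1.3 2.3 7.9] p [0.5566 0.0665 0.3864] w 0.0141 g 110 q6 -56.5 t 13.00
yaw 133.16 T [ 0.209  0.009 -0.228] F [0.9 2.3 7.1] p [0.5566 0.0665 0.3862] w 0.0140 g 110 q6 -48.5 t 13.30
yaw 125.15 T [ 0.191  0.039 -0.208] F [1.3 2.7 8.4] p [0.5566 0.0665 0.3859] w 0.0142 g 110 q6 -40.5 t 13.60
```

```bash
sed -i 's/^o=env.observe();/o=env.observe();print("j6 %.3f v %.1f"%(o["joint_efforts"][5],o["qvel"][5]),end=" ");/' o.py
python3 -m creep '0 0 .25 0 0 .0022 8;0 0 .5 0 0 .0044 8' >/dev/null; python3 o.py
python3 -m creep '0 0 .25 0 0 .0022 8;0 0 .5 0 0 .0044 8' >/dev/null; python3 o.py
python3 -m creep '0 0 0 0 0 0 8;0 0 0 0 0 0 8' >/dev/null; python3 o.py
```

```text
j6 -0.151 v 19.9 yaw 121.22 T [0.135 0.085 0.391] F [0.3 3.2 8.3] p [0.5566 0.0665 0.3858] w 0.0138 g 109 q6 -36.5 t 13.80
j6 -0.133 v 19.9 yaw 117.21 T [0.19  0.091 0.357] F [1.6 2.8 7.7] p [0.5566 0.0665 0.3857] w 0.0135 g 109 q6 -32.5 t 14.00
j6 -0.006 v -0.1 yaw 117.26 T [ 0.2    0.085 -0.024] F [2.1 2.3 8.6] p [0.5566 0.0665 0.3856] w 0.0142 g 109 q6 -32.6 t 14.20
```

```bash
m(){ python3 o.py|cut -c1-75; }
python3 -m creep '0 0 .25 0 0 .0022 8;0 0 .5 0 0 .0044 8' >/dev/null; m
python3 -m creep '0 0 .25 0 0 .0022 8;0 0 .5 0 0 .0044 8' >/dev/null; m
python3 -m creep '0 0 .25 0 0 .0022 8;0 0 .5 0 0 .0044 8' >/dev/null; m
python3 -m creep '0 0 .25 0 0 .0022 8;0 0 .5 0 0 .0044 8' >/dev/null; m
python3 -m creep '0 0 .25 0 0 .0022 8;0 0 .5 0 0 .0044 8' >/dev/null; m
python3 -m creep '0 0 .25 0 0 .0022 8;0 0 .5 0 0 .0044 8' >/dev/null; m
python3 -m creep '0 0 .25 0 0 .0022 8;0 0 .5 0 0 .0044 8' >/dev/null; python3 o.py
```

```text
j6 -0.154 v 20.0 yaw 113.22 T [0.157 0.052 0.29 ] F [2.2 2.1 8.1] p [0.5566
j6 -0.133 v 19.8 yaw 109.21 T [0.196 0.09  0.297] F [1.7 1.9 7.4] p [0.5566
j6 -0.133 v 19.8 yaw 105.22 T [0.191 0.011 0.304] F [1.2 2.3 8. ] p [0.5566
j6 -0.133 v 19.9 yaw 101.22 T [0.215 0.044 0.377] F [2.4 3.2 8.2] p [0.5567
j6 -0.133 v 19.8 yaw 97.21 T [0.217 0.074 0.355] F [1.7 3.6 8.2] p [0.5567 
j6 -0.133 v 19.8 yaw 93.21 T [0.214 0.063 0.326] F [2.1 2.5 7.8] p [0.5567 
j6 -0.133 v 19.8 yaw 89.22 T [0.197 0.035 0.338] F [2.7 2.9 8.2] p [0.5567 0.0665 0.3847] w 0.0141 g 109 q6 -4.5 t 15.60
```

```bash
m(){ python3 o.py|grep -oE "yaw.*\] F"; }
python3 -m creep '0 0 .25 0 0 .0022 8;0 0 .5 0 0 .0044 8' >/dev/null; m
python3 -m creep '0 0 .25 0 0 .0022 8;0 0 .5 0 0 .0044 8' >/dev/null; m
python3 -m creep '0 0 .25 0 0 .0022 8;0 0 .5 0 0 .0044 8' >/dev/null; m
python3 -m creep '0 0 .25 0 0 .0022 8;0 0 .5 0 0 .0044 8' >/dev/null; m
python3 -m creep '0 0 .25 0 0 .0022 8;0 0 .5 0 0 .0044 8' >/dev/null; m
python3 -m creep '0 0 .25 0 0 .0022 8;0 0 .5 0 0 .0044 8' >/dev/null; m
python3 -m creep '0 0 .25 0 0 .0022 8;0 0 .5 0 0 .0044 8' >/dev/null; m
python3 -m creep '0 0 .25 0 0 .0022 8;0 0 .5 0 0 .0044 8' >/dev/null; m
```

```text
yaw 85.21 T [0.348 0.094 0.287] F
yaw 81.21 T [0.249 0.07  0.302] F
yaw 77.21 T [0.255 0.079 0.369] F
yaw 73.22 T [0.266 0.02  0.346] F
yaw 69.21 T [0.346 0.039 0.379] F
yaw 65.21 T [0.273 0.02  0.355] F
yaw 61.21 T [0.263 0.031 0.365] F
yaw 57.21 T [ 0.212 -0.011  0.338] F
```

```bash
m(){ python3 o.py|grep -oE "yaw.*\] F"; }
python3 -m creep '0 0 .25 0 0 .0022 8;0 0 .5 0 0 .0044 8' >/dev/null; m
python3 -m creep '0 0 .25 0 0 .0022 8;0 0 .5 0 0 .0044 8' >/dev/null; m
python3 -m creep '0 0 .25 0 0 .0022 8;0 0 .5 0 0 .0044 8' >/dev/null; m
python3 -m creep '0 0 .25 0 0 .0022 8;0 0 .5 0 0 .0044 8' >/dev/null; m
```

```text
yaw 53.21 T [0.317 0.015 0.364] F
yaw 49.21 T [0.296 0.001 0.342] F
yaw 45.21 T [0.33  0.    0.294] F
yaw 41.21 T [ 0.262 -0.012  0.393] F
```

```bash
m(){ python3 o.py|grep -oE "yaw.*\] F"; }
python3 -m creep '0 0 .25 0 0 .0022 8;0 0 .5 0 0 .0044 8' >/dev/null; m
python3 -m creep '0 0 .25 0 0 .0022 8;0 0 .5 0 0 .0044 8' >/dev/null; m
python3 -m creep '0 0 .25 0 0 .0022 8;0 0 .5 0 0 .0044 8' >/dev/null; m
python3 -m creep '0 0 .25 0 0 .0022 8;0 0 .5 0 0 .0044 8' >/dev/null; m
python3 -m creep '0 0 .25 0 0 .0022 8;0 0 .5 0 0 .0044 8' >/dev/null; m
python3 -m creep '0 0 .25 0 0 .0022 8;0 0 .5 0 0 .0044 8' >/dev/null; m
python3 -m creep '0 0 .25 0 0 .0022 8;0 0 .5 0 0 .0044 8' >/dev/null; m
python3 -m creep '0 0 .25 0 0 .0022 8;0 0 .5 0 0 .0044 8' >/dev/null; python3 o.py
```

```text
yaw 37.21 T [ 0.266 -0.033  0.287] F
yaw 33.21 T [ 0.279 -0.001  0.358] F
yaw 29.21 T [0.315 0.027 0.35 ] F
yaw 25.21 T [ 0.316 -0.045  0.386] F
yaw 21.21 T [ 0.259 -0.013  0.354] F
yaw 17.21 T [ 0.32  -0.028  0.41 ] F
yaw 13.21 T [0.278 0.008 0.402] F
j6 -0.055 v 19.7 yaw 9.22 T [0.298 0.065 0.464] F [2.1 1.5 8.7] p [0.5568 0.0664 0.3822] w 0.0141 g 109 q6 75.5 t 19.60
```

```bash
m(){ python3 o.py|grep -oE "j6.*\] F"; }
python3 -m creep '0 0 .25 0 0 .0022 8;0 0 .5 0 0 .0044 8' >/dev/null; m
python3 -m creep '0 0 .25 0 0 .0022 8;0 0 .5 0 0 .0044 8' >/dev/null; m
python3 -m creep '0 0 .25 0 0 .0022 8;0 0 .5 0 0 .0044 8' >/dev/null; m
python3 -m creep '0 0 .25 0 0 .0022 8;0 0 .5 0 0 .0044 8' >/dev/null; m
python3 -m creep '0 0 .25 0 0 .0022 8;0 0 .5 0 0 .0044 8' >/dev/null; m
python3 -m creep '0 0 .25 0 0 .0022 8;0 0 .5 0 0 .0044 8' >/dev/null; m
python3 -m creep '0 0 .25 0 0 .0022 8;0 0 .5 0 0 .0044 8' >/dev/null; m
python3 -m creep '0 0 .25 0 0 .0022 8;0 0 .5 0 0 .0044 8' >/dev/null; m
python3 -m creep '0 0 .25 0 0 .0022 8;0 0 .5 0 0 .0044 8' >/dev/null; m
python3 -m creep '0 0 .25 0 0 .0022 8;0 0 .5 0 0 .0044 8' >/dev/null; python3 o.py
```

```text
j6 -0.036 v 19.8 yaw 5.21 T [ 0.274 -0.012  0.436] F
j6 -0.016 v 19.9 yaw 1.21 T [0.251 0.026 0.43 ] F
j6 0.004 v 19.9 yaw -2.78 T [0.232 0.036 0.421] F
j6 0.026 v 19.8 yaw -6.78 T [0.25  0.006 0.457] F
j6 0.052 v 19.9 yaw -10.78 T [0.25  0.02  0.476] F
j6 0.076 v 20.0 yaw -14.78 T [0.3   0.016 0.524] F
j6 0.100 v 19.8 yaw -18.77 T [0.224 0.136 0.545] F
j6 0.123 v 19.8 yaw -22.77 T [0.19  0.06  0.566] F
j6 0.148 v 19.8 yaw -26.77 T [0.227 0.095 0.609] F
j6 0.180 v 19.9 yaw -30.76 T [0.235 0.109 0.654] F [1.2 1.8 9.8] p [0.5567 0.0664 0.3811] w 0.0141 g 109 q6 115.5 t 21.60
```

```bash
m(){ python3 o.py|grep -oE "j6.*\] F"; }
python3 -m creep '0 0 .25 0 0 .0022 8;0 0 .5 0 0 .0044 8' >/dev/null; m
python3 -m creep '0 0 .25 0 0 .0022 8;0 0 .5 0 0 .0044 8' >/dev/null; m
python3 -m creep '0 0 .25 0 0 .0022 8;0 0 .5 0 0 .0044 8' >/dev/null; m
python3 -m creep '0 0 .25 0 0 .0022 8;0 0 .5 0 0 .0044 8' >/dev/null; python3 o.py
```

```text
j6 0.198 v 19.8 yaw -34.76 T [0.21  0.139 0.639] F
j6 0.224 v 19.8 yaw -38.76 T [0.207 0.138 0.708] F
j6 0.252 v 19.9 yaw -42.76 T [0.198 0.185 0.789] F
j6 0.291 v 19.9 yaw -46.75 T [0.158 0.205 0.745] F [ 0.   0.8 12. ] p [0.5567 0.0664 0.3807] w 0.0138 g 109 q6 131.5 t 22.40
```

```bash
python3 -m creep '0 0 .5 0 0 .0044 8;0 0 1 0 0 .009 8;0 0 1.5 0 0 .013 8;0 0 2 0 0 .017 8' >/dev/null;python3 o.py
python3 -m creep '0 0 0 0 0 0 8;0 0 0 0 0 0 8' 60 >/dev/null;python3 o.py
```

```text
j6 -0.050 v 39.7 yaw -62.82 T [0.162 0.287 0.858] F [ 0.3  0.5 11.6] p [0.5566 0.0664 0.3803] w 0.0140 g 110 q6 147.5 t 22.80
j6 0.123 v -0.1 yaw -62.75 T [0.244 0.283 0.11 ] F [ 0.8  1.  13. ] p [0.5566 0.0663 0.3803] w 0.0142 g 110 q6 147.4 t 23.00
```

```bash
python3 -m creep '0 0 0 0 0 0 8;0 0 0 0 0 0 40;0 0 0 0 0 0 40;0 0 0 0 0 0 40;0 0 0 0 0 0 40;0 0 0 0 0 0 40;0 0 0 0 0 -.7 40;0 0 0 0 0 -1.5 40;0 0 0 0 0 -2.8 40;0 0 0 0 0 -2.8 40;0 0 0 0 0 -2.8 40' 25 ; python3 -c "
from h import *
row([.42,-.25,.47],-62.8)"
```

```text
time_s: 24.1
position: [0.5563, 0.0662, 0.4627]
tool_rot: [[0.458, -0.889, 0.001], [-0.889, -0.458, -0.0], [0.001, -0.001, -1.0]]
ft_force: [0.4, -0.0, -0.7]
grip_width: 0.0396
gripper_force: 0.0
[-7.000e-03 -4.000e-03  5.000e-03  7.291e+00  8.864e+00 -2.480e-01]
```

```bash
python3 -m creep '0 0 0 7.3 8.9 -.25 40;0 0 0 7.3 8.9 -.25 40;0 0 0 7.3 8.9 -.25 40;0 0 0 7.3 8.9 -.25 40;0 0 0 7.3 8.9 -.25 40;0 0 0 7.3 8.9 -.25 40;0 0 0 7.3 8.9 -.25 40;0 0 0 7.3 8.9 -.25 40;0 0 0 7.3 8.9 -.25 40;0 0 0 7.3 8.9 -.25 40' |head -2
python3 - <<'E'
from h import *
t=get_image("top");s=get_image("side")
A=cv2.resize(t["image"][130:230,210:300],None,fx=4.4,fy=4.4)
B=cv2.resize(s["image"][190:290,290:370],None,fx=4.4,fy=4.4)
cv2.imwrite("pics/c6.png",np.hstack([A,B]))
for nm,p,(r0,r1,c0,c1) in(("top",t,(150,195,228,265)),("side",s,(200,250,310,345))):
    X=np.array([at_depth(p,(c,r)) for r in range(r0,r1) for c in range(c0,c1) if p["depth"][r,c]>0])
    X=X[(X[:,2]>.222)&(X[:,2]<.25)&(np.hypot(X[:,0]-.556,X[:,1]-.066)<.055)]
    m=X.mean(0);w=np.linalg.svd(X[:,:2]-m[:2])[2][0];print(nm,len(X),m,np.degrees(np.arctan2(w[1],w[0])))
E
```

```text
time_s: 25.1
position: [0.4196, -0.25, 0.4692]
top 296 [0.55452335 0.06630636 0.22884134] 117.20643880538766
side 219 [0.55698924 0.06387497 0.23017988] -62.7810476907221
```

View pics/c6.png

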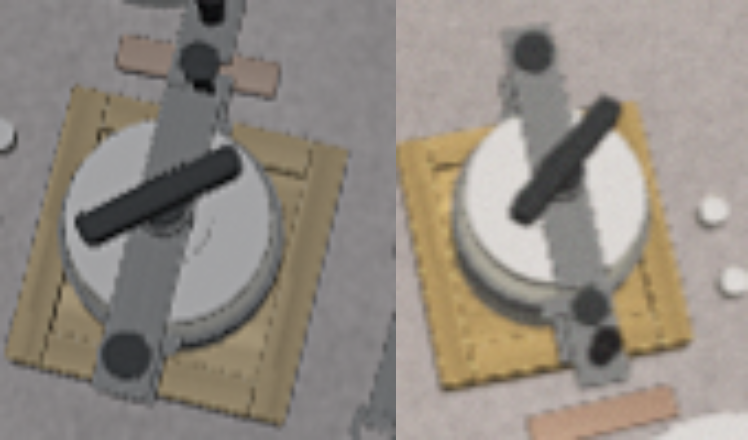

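The bar is still home with the stud in its notch ((198,60) and (590,303)). The crossbar is at -62.8°, where the tool left it, and 7 mm lower. The pebbles and test bar have not moved.

```bash
python3 -c "
from rig import job
print(job.close_job())"
```

```text
the job is handed in; nothing more can be done
None
```

The clamp bar is home against the stud, the T-knob is turned about 90° past the bite (judged from the torque rise, give or take a few degrees), and the job is handed in with the robot clear and the pebbles and test bar unmoved in the last picture; the other bench items were not rechecked.

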